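Pulse the incense grinder with its twist-on lid

ROBOT

A 7-joint arm with a two-finger parallel gripper is mounted at the origin on the work surface. World frame = base frame: x ahead of the robot, y to its left, z up, the work surface at z = 0. Lengths are in m, angles in rad, forces in N, time in s.
With the tool pointing down it reaches from about 0.35 to 0.9 m from the base axis. Payload 8.1 kg.
Tool frame: the origin (TCP) lies on the centre line of the jaws, within the pads' length; the fingertips stand 14 mm ahead of it and the grasp point (between the pads) lies 5 mm behind it (arm.tip_reach is the distance from the TCP to the fingertips, in m); z points along the fingers, y is the direction in which the jaws open and shut (so a half turn about z gives the same grasp; the last joint's range is limited). The gripper opens to 92 mm and grips with 3 to 60 N. Pads are 19 mm wide; open, the fingers measure 130 mm over their backs; the gripper's body (75 mm by 190 mm) begins 47 mm behind the grasp point.
Start: joints at [-1.256, 0.434, 0.025, 1.573, -0.012, 1.134, -0.075], TCP at [0.254, 0.571, 0.241] pointing down, gripper open.
Joint ranges: [-2.62, 2.62], [-0.44, 2.09], [-1.27, 1.32], [0.08, 2.57], [-1.32, 4.46], [0.12, 2], [-2.74, 2.74]. Speed limits (rad/s): [2.22, 2.22, 3.01, 3.01, 3.14, 3.14, 3.14].

INTERFACE

Orientations are given as a rotation vector (axis times angle).
In Python, from cell import sensors, vision, arm, nets gives the robot as it stands.
- The arm moves only by the shell command python3 -m handwheel 'ROWS' [FORCE]. ROWS is JSON, a list of rows, each an object of numbers: "tx", "ty", "tz": the shift along the tool's x, y, z in cm; "wx", "wy", "wz": the turn, a rotation vector about the tool's x, y, z in degrees; "claw": the opening, from 0 (shut) to 1 (fully open). A call has 1 to 12 rows; each row is the pose to reach, as a shift and turn from the pose commanded when the call began, along the tool's axes at that moment; what a row does not reach only later rows make up. A row lasts 1/12 s, in which the tool goes at most 41.7 mm and 7.16 degrees, less where a joint would pass 70% of its speed; a pose out of reach is approached as far as the arm can. A call with a gripper value outside its range is refused whole. The fingers move at their own pace and stop on an object; FORCE is the grip in N (left out, the last holds). Time passes only in rows, so rows that repeat a pose let the fingers close. It gives the time, the measured TCP pose, the force and the opening at its end, in the units of the state.
- sensors.observe(): the state, without advancing time (a new reading comes with each control period).
- vision.get_image(name): name is "scene" or "side" or "wrist"; returns (picture, depth): 384x512x3 uint8, blue, green, red; 384x512 float32, m along the optical axis (not along the pixel's ray), 0 where there is no reading.
- vision.camera_model(name): a dict with "K" (3x3 intrinsics, pixels), "xyz" and "attitude" of the camera in the world; the wrist camera has in their place "hand_eye" (4x4, takes a point from camera to tool coordinates, whose origin is the TCP and whose axes are the flange's). Camera axes: x right, y down, z forward; pixel columns grow to the right and rows downward; lengths in m; the calibration is good to about 2 mm. A picture is of the moment at which its call begins: read the wrist's pose just before it. camera_model takes no time and is no camera call.
- arm.sign_off(): hands the job in, once; it reports no verdict.
Trained networks look in the newest picture that a camera, given by its name, has taken for a name from the list of things; names that differ only in an ending like _2 or _b are one class to them, and where a whole thing is asked for, a point or a joint stands for the part that bears it (a point fixed in the world has none). Each returns a list of dicts, best first, with "score" (0 to 1); they miss things now and then, are a little off and sometimes report something else, mostly with a low value. They report only what shows in the picture. A call takes as long as a camera call.
- nets.cut_out(label, camera): "region" (384x512 bool, what is visible of it) and "uv" ([column, row] in pixels, amid what is visible of it).
The state is a dict: "clock": time; "joints": joint angles; "dq": joint speeds; "joint_efforts": joint torques, N m; "position": TCP position; "ee_rot": TCP orientation; "force": force on the tool from outside, world axes, zero at the start; "ft_torque": the same for the moment, N m; "width": opening from 0.0 (shut) to 1.0 (fully open).
Only numpy, scipy, OpenCV 4.12 (cv2) and the standard library are available. Lean on these libraries where they do the work, as an engineer would, in place of code of your own. Each camera call takes 0.05 s, during which the arm holds its last target.

TASK

Put the incense grinder's own lid (straight bar grip, two side lugs; not the jar's lid with the round knob) on the grinder, lugs down through the two notches until it sits fully home, then turn it clockwise against its spring to the pulse place half-way to the lock, about 35 degrees, where the grip points at the double marks on the rim; never let it click into the lock. Finish while still gripping the lid and holding it there, as it springs back if let go, and leave the other goods where they are.

Things in the scene. Friction and masses are not known exactly. Their poses are not given: they have to be found in the camera images.
- lid: Grinder's lid, grey plastic, about 140 g, upright. Origin: centre of underside, z up. Plug 60 mm across to 12.5 mm height, cover disc 77 mm across to 18 mm, then an upright grip bar along the lid's x, 66 long, 14 thick (along y), to 52 mm height; keep fingertips above the cover. Two lugs at the plug's foot at +x and -x: 7 mm wide, to 35.5 mm from the axis, 4 mm tall. Same after half a turn.
- grinder: Grinder, fixed, steel barrel on a black foot 116 mm across; grey collar 93 mm across, top 123 mm high. Origin: centre of underside, z up. Collar: mouth 63 mm across, ledge 118 to 123 mm high over a groove 74 mm across, floor 112 mm high. Ledge cut by two 11 mm notches at +x and -x. Dark rim marks: line at each notch, double marks 35 degrees clockwise (pulse), broad bar at 70 (lock).
- socket (a point): Point on the grinder's axis at the groove floor, 112 mm above the counter, axes as the grinder's. The lid is home when its origin is here (cover 1.5 mm above the collar). With the lid's x or -x along the grinder's x the lugs pass the notches (play 2 mm sideways, 1.5 mm radially); then it turns clockwise only (seen from above) and the ledge keeps it down.
- interlock (a joint): Spring-loaded switch ring in the groove, pushed by the lugs; rad, clockwise from above positive, 0 at rest. Lugs meet it after 0.07 rad, so it reads the lid's turn less 0.07. It pushes back with 0.1 N m at first, 0.19 at half-way, and turns the lid back if let go. Pulse: lid turned 0.61 rad, joint 0.54. At 0.9 rad of turn the lugs meet the lock's ball catches (stiffer); at 1.15 they click past.
- jar_lid: Lid of the stock jar, grey plastic, 80 mm across, 42 mm tall with a round knob 28 mm across, no lugs. It may lie where the grinder's lid might. Leave alone. Origin: centre of its underside.
- jar: Open glass jar with resin, 88 mm across, 118 mm tall. Leave alone. Origin: centre of its underside.
- burner: Six-sided incense burner, steel and dark wood, 95 mm across, 176 mm tall. Leave alone. Origin: centre of its underside.
- soap_a: Brown bar of soap, 74 x 58 x 44 mm. Leave alone. Origin: centre of its underside.
- soap_b: Brown bar of soap, 74 x 58 x 44 mm. Leave alone. Origin: centre of its underside.
- attar: Small amber perfume bottle, 34 mm across, 85 mm tall. Leave alone. Origin: centre of its underside.
- tongs: Brass charcoal tongs lying flat, 186 mm long, 8 mm high. Leave alone. Origin: on the counter under the middle.

How it is judged:
By the outcome, as a careful person would: the job done as asked, in the order asked, and still so for the second after the job is handed in, while the arm keeps its last pose, push and grip.
It also fails if it takes over 43 s, if anything falls off the work surface, if the arm or the gripper's body presses on something with over 40 N, if the wrist force passes 120 N, or if a joint passes its speed limit or range.

## Working session

There is one attempt and no reset: what is moved stays moved. The work goes in short steps, Python scripts to look and compute and a shell command to move; the robot and the scene stay as the last step left them, time stands still between calls to the robot, and variables do not carry over. Pictures are saved under pics/ and viewed, and the job is handed in when it is done.

```bash
ls; mkdir -p pics; cat > h.py <<'E'
import numpy as np, cv2
from scipy.spatial.transform import Rotation as R
from cell import sensors, vision, arm, nets
def campose(name, st=None):
    m=vision.camera_model(name); K=np.array(m["K"])
    if "hand_eye" in m:
        T=np.eye(4);T[:3,:3]=R.from_rotvec(st["ee_rot"]).as_matrix();T[:3,3]=st["position"]
        return K,T@np.array(m["hand_eye"])
    T=np.eye(4);a=np.array(m["attitude"]);T[:3,:3]=a if a.shape==(3,3) else R.from_rotvec(a).as_matrix();T[:3,3]=m["xyz"]
    return K,T
def cloud(depth,K,T):
    v,u=np.mgrid[0:384,0:512]
    p=np.stack([(u-K[0,2])/K[0,0]*depth,(v-K[1,2])/K[1,1]*depth,depth],-1)
    return p@T[:3,:3].T+T[:3,3]
def proj(P,K,T):
    q=(np.atleast_2d(P)-T[:3,3])@T[:3,:3]; q=q@K.T; return q[:,:2]/q[:,2:]
E
python3 - <<'E'
from h import *
s=sensors.observe();print(s)
for n in("scene","side","wrist"):
    st=sensors.observe();im,d=vision.get_image(n);print(n,vision.camera_model(n));cv2.imwrite(f"pics/{n}0.png",im);np.savez(f"{n}0.npz",im=im,d=d,pos=st["position"],rot=st["ee_rot"])
    K,T=campose(n,st);C=cloud(d,K,T)
    for l in("lid","grinder","jar_lid"):
        for r in nets.cut_out(l,n)[:3]:
            if r["score"]<.2: continue
            m=r["region"]&(d>0);p=C[m]
            print(l,round(r["score"],2),np.round(r["uv"]),m.sum(),np.median(p,0).round(3),p.min(0).round(3),p.max(0).round(3))
E
```

```text
pics
{'clock': 0.0, 'joints': array([-1.25562425,  0.43520011,  0.02498051,  1.57410512, -0.01159153,
        1.13397468, -0.0751001 ]), 'dq': array([ 0.00074147,  0.00160346,  0.00078573, -0.00020138, -0.0018697 ,
        0.00247971,  0.00112154]), 'joint_efforts': array([-9.93490175e-04, -6.67865753e+01,  9.84255932e-01, -3.14463723e+01,
       -6.07044459e-02,  4.28433577e-02,  1.52923294e-04]), 'position': array([0.25343809, 0.57077784, 0.23995614]), 'ee_rot': array([-6.51549853e-01, -3.07311047e+00,  2.40772222e-03]), 'force': array([-0.00541292,  0.08545269, -0.15185078]), 'ft_torque': array([-0.01664914, -0.00056205,  0.00321612]), 'width': 0.9989254431990797}
scene {'K': array([[376.82298824,   0.        , 252.80895221],
       [  0.        , 376.82298824, 199.43318098],
       [  0.        ,   0.        ,   1.        ]]), 'xyz': array([ 1.24242055, -0.09525642,  0.88515886]), 'attitude': array([-1.91591119, -1.66120615,  0.59405891])}
lid 0.87 [139. 192.] 465 [ 0.458 -0.318  0.017] [ 0.369 -0.365 -0.005] [ 0.491 -0.284  0.055]
grinder 0.68 [298. 187.] 1684 [0.543 0.158 0.088
[... 631 characters left out ...]
52. 328.] 944 [ 0.449 -0.33   0.019] [ 0.414 -0.361 -0.001] [ 0.487 -0.285  0.055]
jar_lid 0.9 [267. 251.] 723 [ 0.547 -0.159  0.017] [ 0.512 -0.19  -0.001] [ 0.591 -0.113  0.044]
wrist {'K': array([[301.40171406,   0.        , 260.40319739],
       [  0.        , 301.40171406, 191.41002616],
       [  0.        ,   0.        ,   1.        ]]), 'hand_eye': array([[ 1.25517576e-04, -9.52620133e-01, -3.04162567e-01,
         8.41376903e-02],
       [ 9.99999530e-01,  4.11967351e-04, -8.77592790e-04,
        -5.98231730e-04],
       [ 9.61317607e-04, -3.04162314e-01,  9.52619737e-01,
        -1.43835443e-01],
       [ 0.00000000e+00,  0.00000000e+00,  0.00000000e+00,
         1.00000000e+00]])}
```

View pics/scene0.png

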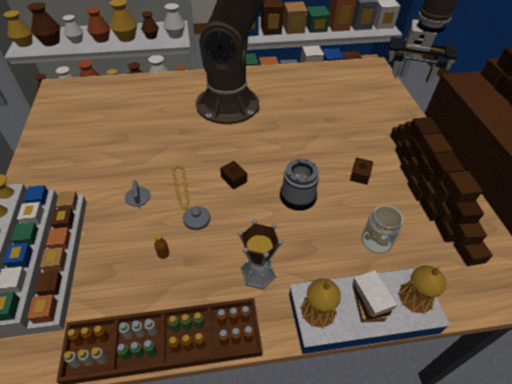

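View pics/side0.png

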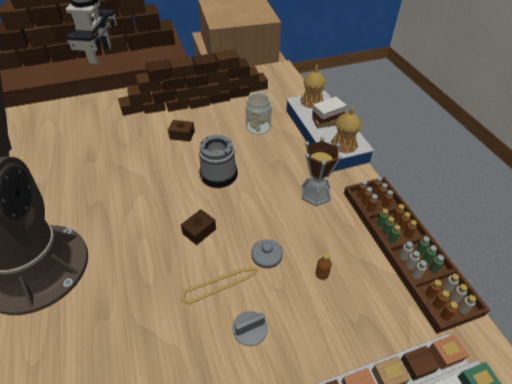

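View pics/wrist0.png

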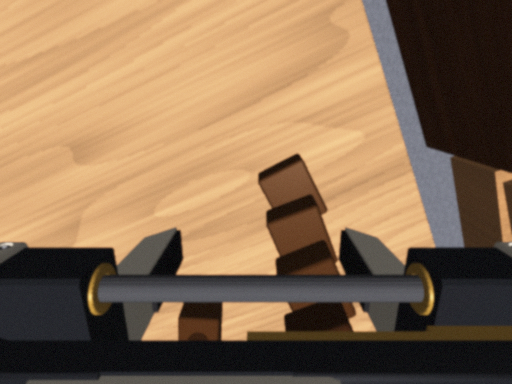

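```bash
python3 - <<'E'
from h import *
from scipy.optimize import least_squares
for n in("scene","side"):
    z=np.load(n+"0.npz");K,T=campose(n);C=cloud(z["d"],K,T)
    ok=z["d"]>0
    # collar top
    for nm,ctr,lo,hi,r in (("collar",(.52,.16),.116,.130,.08),("bar",(.453,-.323),.045,.058,.06),("cover",(.453,-.323),.012,.022,.055)):
        m=ok&(C[...,2]>lo)&(C[...,2]<hi)&(np.hypot(C[...,0]-ctr[0],C[...,1]-ctr[1])<r)
        p=C[m]
        if len(p)<10: print(n,nm,len(p));continue
        c=p[:,:2].mean(0);w,V=np.linalg.eigh(np.cov(p[:,:2].T))
        print(n,nm,len(p),"mean",p.mean(0).round(4),"mid",((p.min(0)+p.max(0))/2).round(4),p.min(0).round(3),p.max(0).round(3),"ang",np.degrees(np.arctan2(V[1,1],V[0,1])).round(1),np.sqrt(w).round(4))
    im=z["im"]
    for nm,ctr in(("g",(.52,.16,.12)),("l",(.45,-.325,.03))):
        u,v=proj(ctr,K,T)[0].astype(int)
        cv2.imwrite(f"pics/{n}_{nm}.png",cv2.resize(im[max(v-40,0):v+40,max(u-50,0):u+50],None,fx=7,fy=7,interpolation=cv2.INTER_CUBIC))
E
```

```text
scene collar 374 mean [0.5136 0.164  0.1207] mid [0.5121 0.1647 0.1207] [0.466 0.119 0.116] [0.558 0.211 0.125] ang 156.1 [0.0274 0.0291]
scene bar 84 mean [ 0.4544 -0.3207  0.0499] mid [ 0.4523 -0.3206  0.05  ] [ 0.419 -0.329  0.045] [ 0.486 -0.312  0.055] ang -173.7 [0.0041 0.02  ]
scene cover 299 mean [ 0.4564 -0.3201  0.0161] mid [ 0.4539 -0.322   0.0169] [ 0.417 -0.36   0.012] [ 0.491 -0.284  0.022] ang 97.3 [0.0191 0.0217]
side collar 388 mean [0.5093 0.1599 0.1218] mid [0.5098 0.1638 0.121 ] [0.464 0.117 0.116] [0.556 0.211 0.126] ang 79.5 [0.027  0.0294]
side bar 221 mean [ 0.4493 -0.3242  0.0511] mid [ 0.4504 -0.3234  0.0501] [ 0.418 -0.333  0.045] [ 0.483 -0.314  0.055] ang -174.2 [0.0041 0.0189]
side cover 616 mean [ 0.4487 -0.33    0.0177] mid [ 0.4501 -0.3227  0.0173] [ 0.412 -0.361  0.013] [ 0.488 -0.285  0.022] ang 105.6 [0.0188 0.0219]
```

View pics/side_g.png

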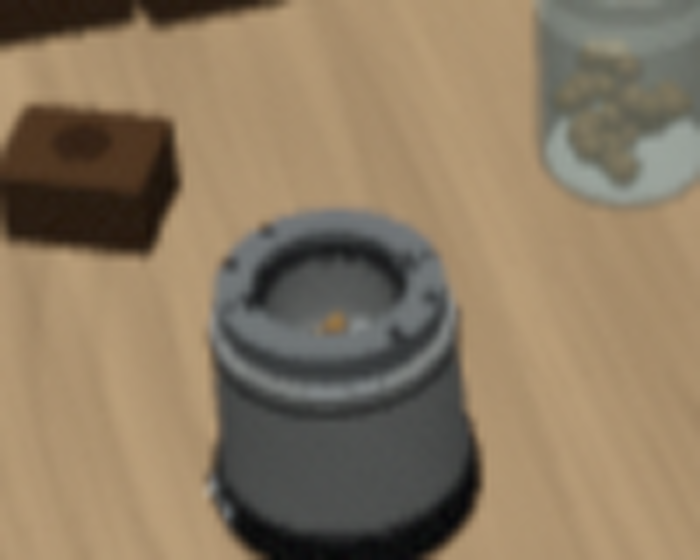

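View pics/scene_g.png

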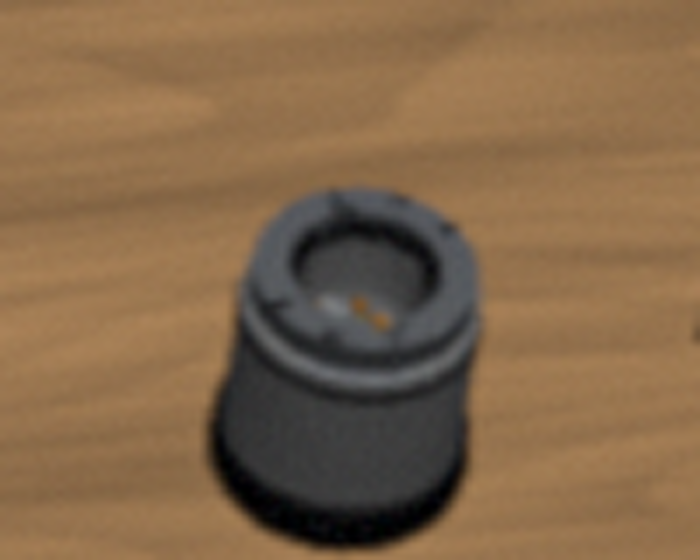

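```bash
python3 -m handwheel '[{"tx":-4,"ty":-2,"tz":-2,"claw":1},{"tx":-8,"ty":-4.5,"tz":-4,"claw":1},{"tx":-12,"ty":-7,"tz":-5,"claw":1},{"tx":-15.5,"ty":-9.5,"tz":-5,"claw":1},{"tx":-19,"ty":-12,"tz":-5,"claw":1},{"tx":-23,"ty":-14.5,"tz":-5,"claw":1},{"tx":-26.5,"ty":-17,"tz":-5,"claw":1},{"tx":-30,"ty":-19.5,"tz":-5,"claw":1},{"tx":-33.5,"ty":-22,"tz":-5,"claw":1},{"tx":-37,"ty":-24,"tz":-5,"claw":1},{"tx":-40,"ty":-26,"tz":-5,"claw":1},{"tx":-43,"ty":-26.7,"tz":-5,"claw":1}]'; python3 -m handwheel '[{"tx":0,"claw":1},{"tx":0,"claw":1},{"tx":0,"claw":1}]'
cat > look.py <<'E'
import sys
from h import *
k=sys.argv[1]
st=sensors.observe();im,d=vision.get_image("wrist");np.savez(f"{k}.npz",im=im,d=d,pos=st["position"],rot=st["ee_rot"]);cv2.imwrite(f"pics/{k}.png",im)
print(st["clock"],st["joints"].round(3),st["position"].round(4),st["force"].round(2),st["ft_torque"].round(2),st["width"])
Rm=R.from_rotvec(st["ee_rot"]).as_matrix();print("yaw x",np.degrees(np.arctan2(Rm[1,0],Rm[0,0])).round(2),"z",Rm[:,2].round(4))
E
python3 look.py w1
```

```text
0.6 [-1.256  0.435  0.025  1.573 -0.012  1.134 -0.075] [0.2536 0.5712 0.2407] [ 0.2  -0.07 -0.64] [-0.    0.03  0.09] 0.9971124018093355
yaw x 156.05 z [-0. -0. -1.]invalid input
invalid input
```

View pics/w1.png

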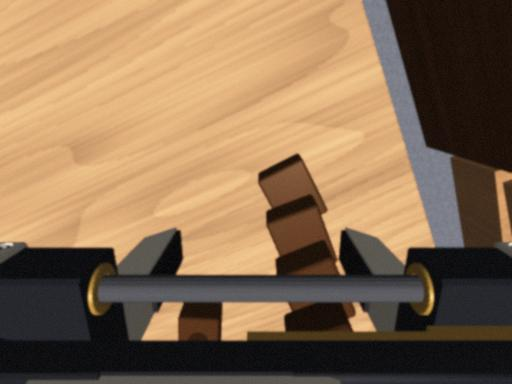

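```bash
python3 -m handwheel '[{"tx":-4,"ty":-2,"tz":-2,"wx":0,"wy":0,"wz":0,"claw":1}]'; python3 -c "
from h import *;print(sensors.observe()['clock'])"
```

```text
clock: 0.73
position: [0.2707, 0.5456, 0.2545]
ee_rot: [-0.635, -3.071, 0.004]
force: [-1.4, 0.5, 0.1]
width: 1.001
0.7333
```

```bash
python3 -m handwheel '[{"tx":-39,"ty":-24.7,"tz":-3,"wx":0,"wy":0,"wz":0,"claw":1},{"tx":-39,"ty":-24.7,"tz":-3,"wx":0,"wy":0,"wz":0,"claw":1},{"tx":-39,"ty":-24.7,"tz":-3,"wx":0,"wy":0,"wz":0,"claw":1},{"tx":-39,"ty":-24.7,"tz":-3,"wx":0,"wy":0,"wz":0,"claw":1},{"tx":-39,"ty":-24.7,"tz":-3,"wx":0,"wy":0,"wz":0,"claw":1},{"tx":-39,"ty":-24.7,"tz":-3,"wx":0,"wy":0,"wz":0,"claw":1},{"tx":-39,"ty":-24.7,"tz":-3,"wx":0,"wy":0,"wz":0,"claw":1},{"tx":-39,"ty":-24.7,"tz":-3,"wx":0,"wy":0,"wz":0,"claw":1},{"tx":-39,"ty":-24.7,"tz":-3,"wx":0,"wy":0,"wz":0,"claw":1},{"tx":-39,"ty":-24.7,"tz":-3,"wx":0,"wy":0,"wz":0,"claw":1},{"tx":-39,"ty":-24.7,"tz":-3,"wx":0,"wy":0,"wz":0,"claw":1},{"tx":-39,"ty":-24.7,"tz":-3,"wx":0,"wy":0,"wz":0,"claw":1}]';
python3 look.py w1
```

```text
clock: 1.73
position: [0.5381, 0.1493, 0.2887]
ee_rot: [0.666, 3.066, -0.004]
force: [-0.1, -1.0, 0.1]
width: 0.998
1.7333 [-0.553  0.286  0.24   1.684 -0.068  1.177  0.846] [0.5381 0.1493 0.2887] [-0.09 -0.96  0.13] [-0.06 -0.03  0.  ] 0.9984194004181828
yaw x 155.48 z [ 0.0035 -0.0034 -1.    ]
```

View pics/w1.png

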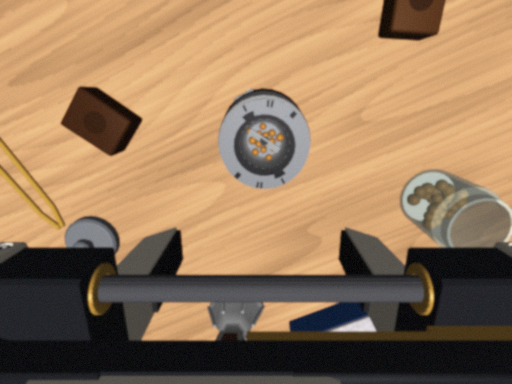

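```bash
python3 - <<'E'
from h import *
z=np.load("w1.npz");K,T=campose("wrist",dict(position=z["pos"],ee_rot=z["rot"]))
C=cloud(z["d"],K,T);m=(C[...,2]>.117)&(C[...,2]<.130)&(np.hypot(C[...,0]-.511,C[...,1]-.164)<.07)&(z["d"]>0)
p=C[m];print(len(p),p.mean(0),p.min(0),p.max(0),(p.min(0)+p.max(0))/2)
# orthorectify top plane about estimate
c=np.array([.511,.164]);S=6000;N=600
h=.123
a=(np.arange(N)-N/2)/S
X,Y=np.meshgrid(c[0]+a,c[1]-a)
P=np.stack([X,Y,np.full_like(X,h)],-1).reshape(-1,3)
uv=proj(P,K,T).reshape(N,N,2).astype(np.float32)
o=cv2.remap(z["im"],uv[...,0],uv[...,1],cv2.INTER_CUBIC)
cv2.circle(o,(300,300),int(.0465*S),(0,255,0),1);cv2.circle(o,(300,300),int(.0315*S),(0,255,0),1)
cv2.imwrite("pics/w1o.png",o)
E
```

```text
3390 [0.50692377 0.16646896 0.12275999] [0.46215143 0.11944047 0.11710185] [0.55450065 0.21181996 0.12537255] [0.50832604 0.16563022 0.1212372 ]
```

View pics/w1o.png

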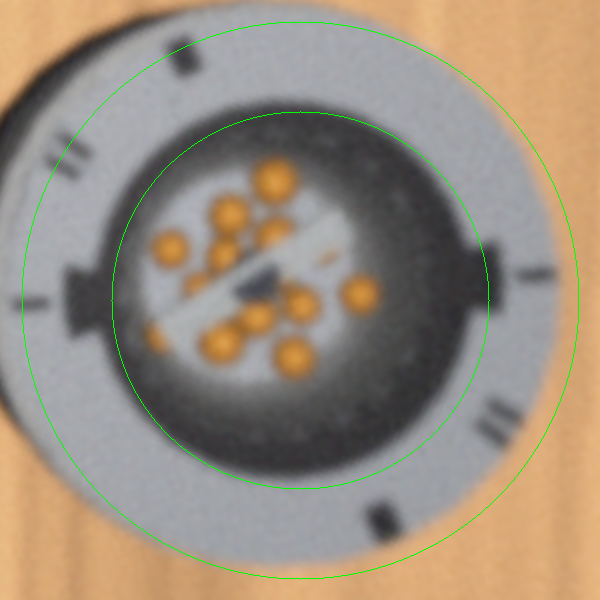

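```bash
python3 -m handwheel '[{"tx":-13.9,"ty":-45.2,"tz":6.9,"wx":0,"wy":0,"wz":-30,"claw":1},{"tx":-13.9,"ty":-45.2,"tz":6.9,"wx":0,"wy":0,"wz":-30,"claw":1},{"tx":-13.9,"ty":-45.2,"tz":6.9,"wx":0,"wy":0,"wz":-30,"claw":1},{"tx":-13.9,"ty":-45.2,"tz":6.9,"wx":0,"wy":0,"wz":-30,"claw":1},{"tx":-13.9,"ty":-45.2,"tz":6.9,"wx":0,"wy":0,"wz":-30,"claw":1},{"tx":-13.9,"ty":-45.2,"tz":6.9,"wx":0,"wy":0,"wz":-30,"claw":1},{"tx":-13.9,"ty":-45.2,"tz":6.9,"wx":0,"wy":0,"wz":-30,"claw":1},{"tx":-13.9,"ty":-45.2,"tz":6.9,"wx":0,"wy":0,"wz":-30,"claw":1},{"tx":-13.9,"ty":-45.2,"tz":6.9,"wx":0,"wy":0,"wz":-30,"claw":1},{"tx":-13.9,"ty":-45.2,"tz":6.9,"wx":0,"wy":0,"wz":-30,"claw":1},{"tx":-13.9,"ty":-45.2,"tz":6.9,"wx":0,"wy":0,"wz":-30,"claw":1},{"tx":-13.9,"ty":-45.2,"tz":6.9,"wx":0,"wy":0,"wz":-30,"claw":1}]';python3 -m handwheel '[{"tx":0,"ty":0,"tz":0,"wx":0,"wy":0,"wz":0,"claw":1},{"tx":0,"ty":0,"tz":0,"wx":0,"wy":0,"wz":0,"claw":1},{"tx":0,"ty":0,"tz":0,"wx":0,"wy":0,"wz":0,"claw":1}]'
python3 look.py w2
```

```text
clock: 2.78
position: [0.4765, -0.3148, 0.2184]
ee_rot: [0.163, -3.137, 0.002]
force: [0.5, -0.4, 0.5]
width: 0.999
clock: 3.03
position: [0.4781, -0.3103, 0.2186]
ee_rot: [-0.167, 3.137, 0.002]
force: [-0.1, 0.3, -0.4]
width: 0.997
3.0333 [ 0.224  0.372  0.351  1.761 -0.147  1.035  2.306] [ 0.4781 -0.3103  0.2186] [-0.12  0.27 -0.43] [0.04 0.02 0.02] 0.9967784486322251
yaw x -173.89 z [-0.      0.0011 -1.    ]
```

View pics/w2.png

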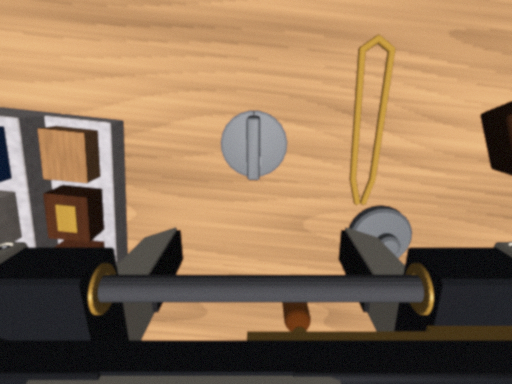

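```bash
cat > lid.py <<'E'
import sys
from h import *
k=sys.argv[1]; c0=[float(sys.argv[2]),float(sys.argv[3])]; b=float(sys.argv[4])
z=np.load(k+".npz");K,T=campose("wrist",dict(position=z["pos"],ee_rot=z["rot"]))
C=cloud(z["d"],K,T)
for nm,lo,hi,r in(("bar",b+.046,b+.058,.05),("cover",b+.011,b+.024,.05)):
    m=(C[...,2]>lo)&(C[...,2]<hi)&(np.hypot(C[...,0]-c0[0],C[...,1]-c0[1])<r)&(z["d"]>0)
    q=cv2.minAreaRect((C[m][:,:2]*1000).astype(np.float32));e=cv2.minEnclosingCircle((C[m][:,:2]*1000).astype(np.float32))
    p=C[m];w,V=np.linalg.eigh(np.cov(p[:,:2].T))
    print(nm,m.sum(),"zmed",np.median(p[:,2]).round(4),"rect",np.round(q[0],1),np.round(q[1],1),round(q[2],2),"circ",np.round(e[0],1),round(e[1],1),"pca",np.degrees(np.arctan2(V[1,1],V[0,1])).round(2))
a=(np.arange(600)-300)/6000
for h in (b+.052,):
    X,Y=np.meshgrid(c0[0]+a,c0[1]-a)
    uv=proj(np.stack([X,Y,np.full_like(X,h)],-1).reshape(-1,3),K,T).reshape(600,600,2).astype(np.float32)
    o=cv2.remap(z["im"],uv[...,0],uv[...,1],cv2.INTER_CUBIC);cv2.drawMarker(o,(300,300),(0,255,0),0,20,1);cv2.imwrite(f"pics/{k}o.png",o)
E
python3 lid.py w2 .451 -.322 0
```

```text
bar 817 zmed 0.0515 rect [ 448.1 -321.6] [64.9 13.3] 6.03 circ [ 448.2 -322.2] 32.7 pca -173.95
cover 2681 zmed 0.0177 rect [ 448.5 -321.2] [74.6 75.1] 4.31 circ [ 448.9 -321.1] 38.5 pca 95.65
```

View pics/w2o.png

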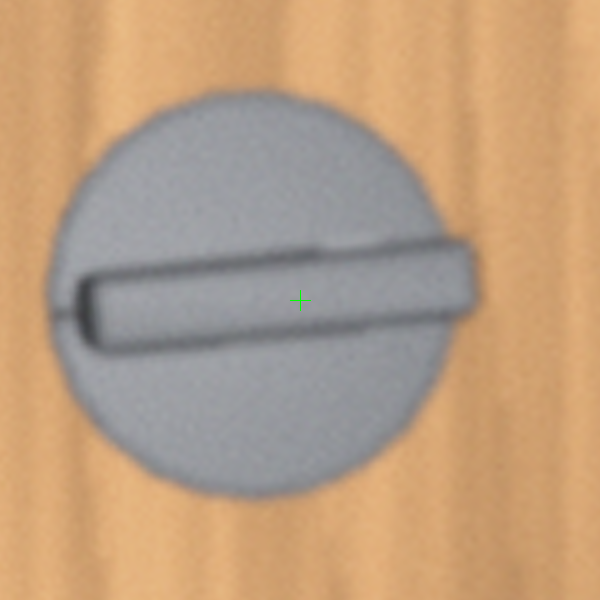

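```bash
python3 -m handwheel '[{"tx":2,"ty":-0.5,"tz":3,"wx":0,"wy":0,"wz":0.2,"claw":1},{"tx":2.9,"ty":-0.8,"tz":6,"wx":0,"wy":0,"wz":0.2,"claw":0.8},{"tx":2.9,"ty":-0.8,"tz":9,"wx":0,"wy":0,"wz":0.2,"claw":0.6},{"tx":2.9,"ty":-0.8,"tz":12,"wx":0,"wy":0,"wz":0.2,"claw":0.5},{"tx":2.9,"ty":-0.8,"tz":15,"wx":0,"wy":0,"wz":0.2,"claw":0.5},{"tx":2.9,"ty":-0.8,"tz":17,"wx":0,"wy":0,"wz":0.2,"claw":0.5},{"tx":2.9,"ty":-0.8,"tz":18,"wx":0,"wy":0,"wz":0.2,"claw":0.5},{"tx":2.9,"ty":-0.8,"tz":18.2,"wx":0,"wy":0,"wz":0.2,"claw":0.5},{"tx":2.9,"ty":-0.8,"tz":18.2,"wx":0,"wy":0,"wz":0.2,"claw":0.5}]'; python3 look.py w3
```

```text
clock: 3.83
position: [0.4502, -0.3218, 0.037]
ee_rot: [-0.163, 3.137, 0.001]
force: [0.8, 0.6, 0.2]
width: 0.513
3.8333 [ 0.33   0.583  0.272  1.965 -0.256  0.626  2.442] [ 0.4502 -0.3218  0.037 ] [0.75 0.58 0.17] [-0.01  0.02  0.  ] 0.5126138288900999
yaw x -174.06 z [ 0.e+00  4.e-04 -1.e+00]
```

View pics/w3.png

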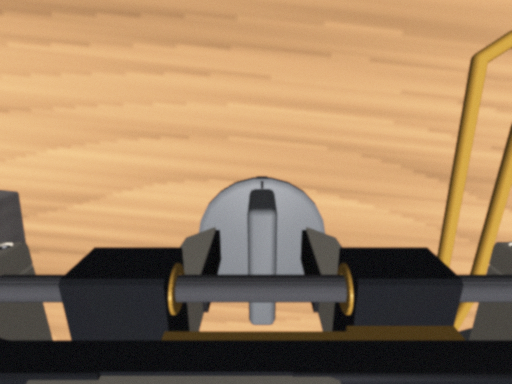

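```bash
python3 -m handwheel '[{"tx":0,"ty":0,"tz":0,"wx":0,"wy":0,"wz":0,"claw":0},{"tx":0,"ty":0,"tz":0,"wx":0,"wy":0,"wz":0,"claw":0},{"tx":0,"ty":0,"tz":0,"wx":0,"wy":0,"wz":0,"claw":0},{"tx":0,"ty":0,"tz":0,"wx":0,"wy":0,"wz":0,"claw":0},{"tx":0,"ty":0,"tz":0,"wx":0,"wy":0,"wz":0,"claw":0},{"tx":0,"ty":0,"tz":0,"wx":0,"wy":0,"wz":0,"claw":0}]' 45; python3 look.py w4
```

```text
clock: 4.38
position: [0.4498, -0.3226, 0.037]
ee_rot: [-0.161, 3.137, 0.0]
force: [-1.2, 0.4, 3.7]
width: 0.147
4.3833 [ 0.331  0.583  0.272  1.965 -0.256  0.626  2.442] [ 0.4498 -0.3226  0.037 ] [-1.19  0.43  3.74] [0.28 0.14 0.02] 0.1470246129974708
yaw x -174.14 z [ 4.e-04  1.e-04 -1.e+00]
```

```bash
python3 -m handwheel '[{"tx":0,"ty":0,"tz":-1,"wx":0,"wy":0,"wz":0,"claw":0},{"tx":0,"ty":0,"tz":-3,"wx":0,"wy":0,"wz":0,"claw":0},{"tx":0,"ty":0,"tz":-6,"wx":0,"wy":0,"wz":0,"claw":0},{"tx":0,"ty":0,"tz":-10,"wx":0,"wy":0,"wz":0,"claw":0},{"tx":0,"ty":1,"tz":-14,"wx":0,"wy":0,"wz":0,"claw":0},{"tx":-1,"ty":3,"tz":-17.5,"wx":0,"wy":0,"wz":0,"claw":0},{"tx":-2,"ty":6,"tz":-20,"wx":0,"wy":0,"wz":0,"claw":0},{"tx":-3.5,"ty":9.5,"tz":-22,"wx":0,"wy":0,"wz":0.5,"claw":0},{"tx":-5,"ty":13,"tz":-22.3,"wx":0,"wy":0,"wz":1,"claw":0},{"tx":-6.5,"ty":16.5,"tz":-22.3,"wx":0,"wy":0,"wz":1.5,"claw":0},{"tx":-8,"ty":20,"tz":-22.3,"wx":0,"wy":0,"wz":2,"claw":0},{"tx":-9.5,"ty":23.5,"tz":-22.3,"wx":0,"wy":0,"wz":2.7,"claw":0}]'; python3 look.py w5
```

```text
clock: 5.43
position: [0.52, -0.0776, 0.2606]
ee_rot: [-0.085, 3.14, -0.0]
force: [1.2, -0.6, -1.5]
width: 0.15
5.4333 [-0.175  0.254  0.278  1.803 -0.078  1.094  1.755] [ 0.52   -0.0776  0.2606] [ 1.19 -0.59 -1.55] [ 0.04 -0.04 -0.01] 0.1499340253879568
yaw x -176.89 z [ 7.e-04 -0.e+00 -1.e+00]
```

View pics/w5.png

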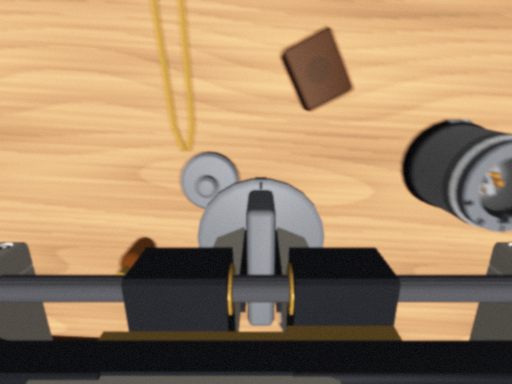

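```bash
python3 -m handwheel '[{"tx":-1.3,"ty":4,"tz":0,"wx":0,"wy":0,"wz":0,"claw":0},{"tx":-2.6,"ty":8,"tz":0,"wx":0,"wy":0,"wz":0,"claw":0},{"tx":-3.9,"ty":12,"tz":0,"wx":0,"wy":0,"wz":0,"claw":0},{"tx":-5.2,"ty":16,"tz":0,"wx":0,"wy":0,"wz":0,"claw":0},{"tx":-6.5,"ty":20,"tz":0,"wx":0,"wy":0,"wz":0,"claw":0},{"tx":-7.5,"ty":23,"tz":0,"wx":0,"wy":0,"wz":0,"claw":0},{"tx":-8.2,"ty":24.7,"tz":0,"wx":0,"wy":0,"wz":0,"claw":0},{"tx":-8.2,"ty":24.7,"tz":0,"wx":0,"wy":0,"wz":0,"claw":0},{"tx":-8.2,"ty":24.7,"tz":0,"wx":0,"wy":0,"wz":0,"claw":0}]'; python3 look.py w6
cat > grd.py <<'E'
import sys
from h import *
k=sys.argv[1];z=np.load(k+".npz");K,T=campose("wrist",dict(position=z["pos"],ee_rot=z["rot"]))
C=cloud(z["d"],K,T);m=(C[...,2]>.117)&(C[...,2]<.130)&(np.hypot(C[...,0]-.508,C[...,1]-.166)<.055)&(z["d"]>0)
p=C[m];print(len(p),p.min(0),p.max(0),((p.min(0)+p.max(0))/2).round(4),cv2.minEnclosingCircle((p[:,:2]*1000).astype(np.float32)))
a=(np.arange(600)-300)/6000
X,Y=np.meshgrid(.508+a,.166-a)
uv=proj(np.stack([X,Y,np.full_like(X,.123)],-1).reshape(-1,3),K,T).reshape(600,600,2).astype(np.float32)
o=cv2.remap(z["im"],uv[...,0],uv[...,1],cv2.INTER_CUBIC);cv2.circle(o,(300,300),279,(0,255,0),1);cv2.circle(o,(300,300),189,(0,255,0),1);cv2.imwrite(f"pics/{k}o.png",o)
E
python3 grd.py w6
```

```text
clock: 6.23
position: [0.5881, 0.1726, 0.2596]
ee_rot: [0.09, -3.14, 0.001]
force: [0.4, -1.1, -1.8]
width: 0.153
6.2333 [-0.502  0.401  0.185  1.588 -0.078  1.161  1.327] [0.5881 0.1726 0.2596] [ 0.4  -1.09 -1.76] [-0.04 -0.   -0.04] 0.15306179469564002
yaw x -176.73 z [-7.e-04 -7.e-04 -1.e+00]
4730 [0.4620826  0.11921463 0.11717116] [0.5546755  0.21190426 0.1255164 ] [0.5084 0.1656 0.1213] ((508.4328918457031, 165.67381286621094), 46.49735641479492)
```

View pics/w6o.png

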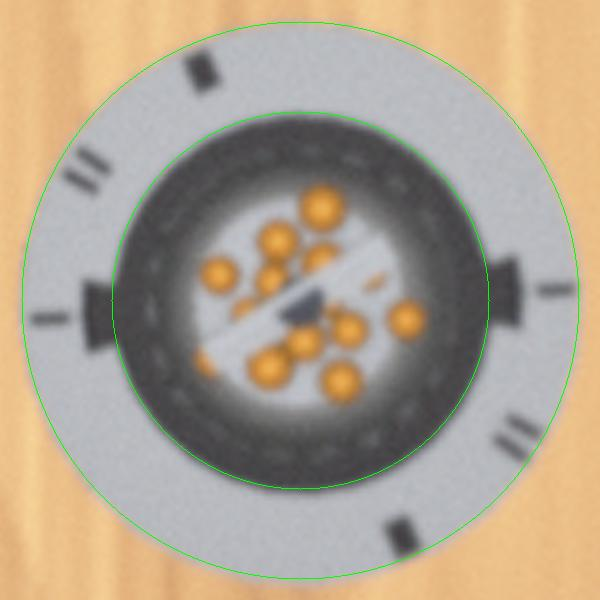

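View pics/w6.png

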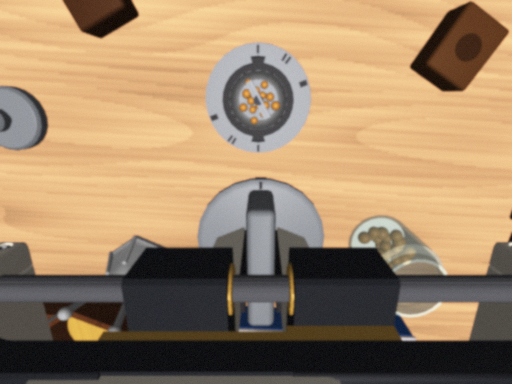

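```bash
python3 lid.py w6 .587 .1726 .2226; python3 - <<'E'
from h import *
from scipy.optimize import least_squares
z=np.load("w6.npz");K,T=campose("wrist",dict(position=z["pos"],ee_rot=z["rot"]))
Tt=np.eye(4);Tt[:3,:3]=R.from_rotvec(z["rot"]).as_matrix();Tt[:3,3]=z["pos"]
C=cloud(z["d"],K,T);L=(C-Tt[:3,3])@Tt[:3,:3]
m=(abs(L[...,2]-.019)<.006)&(np.hypot(L[...,0],L[...,1])<.045)&(z["d"]>0)
ctr,_=cv2.findContours(m.astype(np.uint8),cv2.RETR_EXTERNAL,cv2.CHAIN_APPROX_NONE)
c=max(ctr,key=len)[:,0];q=L[c[:,1],c[:,0]];q=q[(q[:,0]>.008)&(np.hypot(q[:,0],q[:,1])>.033)]
s=least_squares(lambda p:np.hypot(q[:,0]-p[0],q[:,1]-p[1])-p[2],[0,0,.0385],loss="soft_l1",f_scale=.0005)
s2=least_squares(lambda p:np.hypot(q[:,0]-p[0],q[:,1]-p[1])-.0385,[0,0],loss="soft_l1",f_scale=.0005)
print(m.sum(),len(q),np.median(L[m][:,2]),s.x,s2.x)
b=(L[...,2]<-.006)&(L[...,2]>-.022)&(abs(L[...,0])<.045)&(abs(L[...,1])<.012)&(z["d"]>0)
p=L[b];print(len(p),p.min(0),p.max(0),np.median(p[:,2]))
f=p[p[:,0]>.015]
print("front", f[:,1].min(),f[:,1].max(),f[:,0].max())
E
```

```text
bar 2926 zmed 0.274 rect [585.9 175.4] [64.6 39.9] 24.07 circ [587.1 171.9] 33.4 pca -176.64
cover 4681 zmed 0.2401 rect [570.1 171.8] [42.1 77. ] 2.85 circ [585.8 172.5] 38.5 pca 93.33
4674 181 0.019474043314567716 [ 7.19930973e-04 -7.87580237e-05  3.81163475e-02] [ 2.47666822e-04 -8.22107877e-05]
2980 [-0.03233796 -0.01197126 -0.02196908] [ 0.0344242   0.01195582 -0.00602174] -0.014386780557193102
front -0.0070961862192182425 0.006940924304179391 0.03442419618279128
```

```bash
python3 -m handwheel '[{"tx":2,"ty":0,"tz":0,"wx":0,"wy":0,"wz":0,"claw":0},{"tx":5,"ty":-0.1,"tz":0.5,"wx":0,"wy":0,"wz":0,"claw":0},{"tx":7.3,"ty":-0.25,"tz":2,"wx":0,"wy":0,"wz":0,"claw":0},{"tx":7.9,"ty":-0.25,"tz":4.5,"wx":0,"wy":0,"wz":0,"claw":0},{"tx":7.9,"ty":-0.25,"tz":7,"wx":0,"wy":0,"wz":0,"claw":0},{"tx":7.9,"ty":-0.25,"tz":8.2,"wx":0,"wy":0,"wz":0,"claw":0},{"tx":7.9,"ty":-0.25,"tz":8.7,"wx":0,"wy":0,"wz":0,"claw":0},{"tx":7.9,"ty":-0.25,"tz":8.7,"wx":0,"wy":0,"wz":0,"claw":0},{"tx":7.9,"ty":-0.25,"tz":8.7,"wx":0,"wy":0,"wz":0,"claw":0}]'; python3 look.py w7; python3 -c "
from h import *
for i in range(4): vision.get_image('scene');s=sensors.observe();print(s['position'].round(4),s['force'].round(1))
for n in('side','scene'):
  im,d=vision.get_image(n);K,T=campose(n);u,v=proj((.509,.165,.15),K,T)[0].astype(int)
  cv2.imwrite(f'pics/{n}7.png',cv2.resize(im[v-40:v+40,u-50:u+50],None,fx=7,fy=7,interpolation=cv2.INTER_CUBIC))
"
```

```text
clock: 7.03
position: [0.5102, 0.1642, 0.1735]
ee_rot: [-0.084, 3.14, -0.0]
force: [-0.0, -0.3, -0.5]
width: 0.145
7.0333 [-0.533  0.359  0.16   1.886 -0.071  0.901  1.285] [0.5102 0.1642 0.1735] [-0.01 -0.27 -0.54] [ 0.08 -0.02 -0.01] 0.1448814796367211
yaw x -176.93 z [ 8.e-04 -0.e+00 -1.e+00]
[0.5105 0.1648 0.1739] [-0.3 -0.5 -1.1]
[0.5105 0.165  0.1739] [ 0.4  0.2 -1.3]
[0.5104 0.1651 0.1737] [ 0.1 -0.2 -1.1]
[0.5102 0.1652 0.1736] [-0.7 -0.5 -1.6]
```

View pics/side7.png

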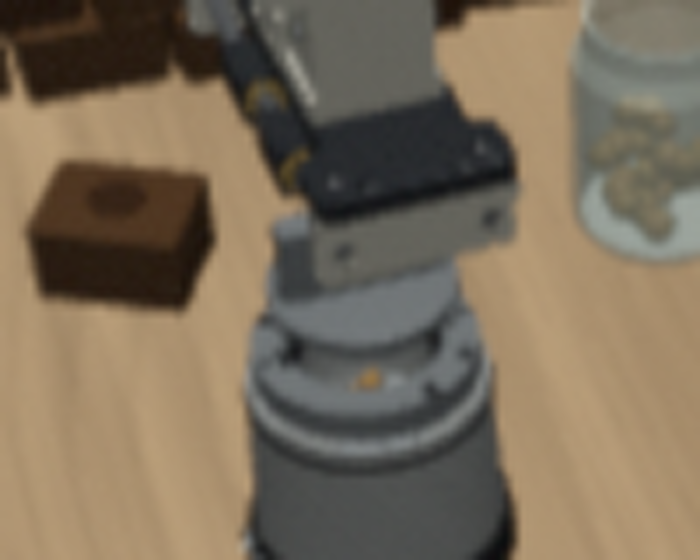

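View pics/scene7.png

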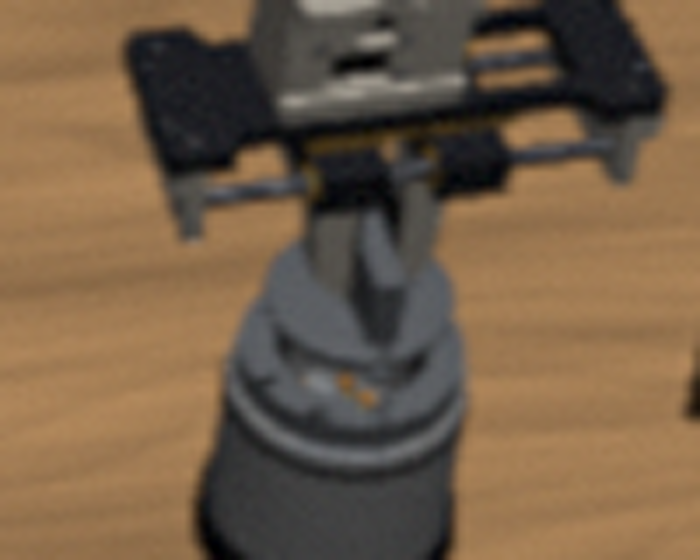

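```bash
python3 -m handwheel '[{"tx":0.12,"ty":0.07,"tz":0,"wx":0,"wy":0,"wz":0,"claw":0},{"tx":0.12,"ty":0.07,"tz":0.4,"wx":0,"wy":0,"wz":0,"claw":0},{"tx":0.12,"ty":0.07,"tz":0.8,"wx":0,"wy":0,"wz":0,"claw":0},{"tx":0.12,"ty":0.07,"tz":1.1,"wx":0,"wy":0,"wz":0,"claw":0},{"tx":0.12,"ty":0.07,"tz":1.3,"wx":0,"wy":0,"wz":0,"claw":0},{"tx":0.12,"ty":0.07,"tz":1.5,"wx":0,"wy":0,"wz":0,"claw":0},{"tx":0.12,"ty":0.07,"tz":1.5,"wx":0,"wy":0,"wz":0,"claw":0}]'; python3 look.py w8
```

```text
clock: 7.97
position: [0.5082, 0.1656, 0.1572]
ee_rot: [0.086, -3.14, 0.001]
force: [0.0, -1.0, -1.8]
width: 0.15
7.9667 [-0.533  0.377  0.156  1.906 -0.075  0.865  1.286] [0.5082 0.1656 0.1572] [ 0.04 -1.   -1.8 ] [ 0.06  0.05 -0.  ] 0.149725992037965
yaw x -176.84 z [-8.e-04 -4.e-04 -1.e+00]
```

```bash
python3 -m handwheel '[{"tx":0,"ty":0,"tz":0.2,"wx":0,"wy":0,"wz":0,"claw":0},{"tx":0,"ty":0,"tz":0.4,"wx":0,"wy":0,"wz":0,"claw":0},{"tx":0,"ty":0,"tz":0.55,"wx":0,"wy":0,"wz":0,"claw":0},{"tx":0,"ty":0,"tz":0.7,"wx":0,"wy":0,"wz":0,"claw":0},{"tx":0,"ty":0,"tz":0.7,"wx":0,"wy":0,"wz":0,"claw":0}]'; python3 look.py w9
```

```text
clock: 8.43
position: [0.5083, 0.1657, 0.1504]
ee_rot: [0.087, -3.14, 0.0]
force: [-1.1, -0.0, -0.7]
width: 0.15
8.4333 [-0.532  0.386  0.154  1.913 -0.077  0.849  1.288] [0.5083 0.1657 0.1504] [-1.1  -0.   -0.69] [ 0.03  0.04 -0.03] 0.14958550509536334
yaw x -176.84 z [-4.e-04 -2.e-04 -1.e+00]
```

Lugs are down in the notches without contact force; press gently to the floor.

```bash
python3 -m handwheel '[{"tx":0,"ty":0,"tz":0.1,"wx":0,"wy":0,"wz":0,"claw":0},{"tx":0,"ty":0,"tz":0.15,"wx":0,"wy":0,"wz":0,"claw":0},{"tx":0,"ty":0,"tz":0.15,"wx":0,"wy":0,"wz":0,"claw":0}]';python3 -m handwheel '[{"tx":0,"ty":0,"tz":0.05,"wx":0,"wy":0,"wz":0,"claw":0},{"tx":0,"ty":0,"tz":0.05,"wx":0,"wy":0,"wz":0,"claw":0}]'
```

```text
clock: 8.73
position: [0.5084, 0.1657, 0.1492]
ee_rot: [0.087, -3.14, 0.0]
force: [0.1, 0.4, -1.1]
width: 0.147
clock: 8.9
position: [0.5085, 0.1657, 0.149]
ee_rot: [-0.086, 3.14, 0.0]
force: [-1.8, -0.6, 2.9]
width: 0.148
```

```bash
python3 -m handwheel '[{"tx":0,"ty":0,"tz":0.05,"wx":0,"wy":0,"wz":0,"claw":0},{"tx":0,"ty":0,"tz":0.05,"wx":0,"wy":0,"wz":0,"claw":0},{"tx":0,"ty":0,"tz":0.05,"wx":0,"wy":0,"wz":0,"claw":0}]';python3 look.py w10; python3 lid.py w10 .508 .1657 .112
```

```text
clock: 9.15
position: [0.5085, 0.1657, 0.149]
ee_rot: [-0.087, 3.14, 0.001]
force: [-3.6, -1.9, 8.8]
width: 0.15
9.15 [-0.531  0.388  0.154  1.915 -0.078  0.844  1.289] [0.5085 0.1657 0.149 ] [-3.63 -1.9   8.82] [-0.29  0.77 -0.  ] 0.1504932636992027
yaw x -176.84 z [ 3.e-04  3.e-04 -1.e+00]
bar 2927 zmed 0.1635 rect [506.7 164.4] [34.4 64.5] 74.72 circ [507.2 165.5] 32.9 pca -176.82
cover 5831 zmed 0.1293 rect [488.3 164.6] [52. 92.] 3.25 circ [508.2 165.7] 46.2 pca 93.5
```

View pics/w10.png

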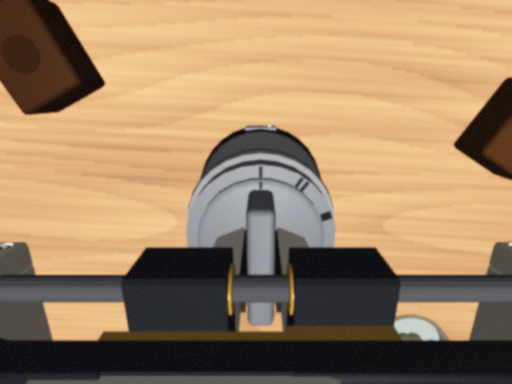

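```bash
python3 -m handwheel '[{"tx":0,"ty":0,"tz":-0.03,"wx":0,"wy":0,"wz":2,"claw":0},{"tx":0,"ty":0,"tz":-0.03,"wx":0,"wy":0,"wz":4,"claw":0},{"tx":0,"ty":-0.01,"tz":-0.03,"wx":0,"wy":0,"wz":6,"claw":0},{"tx":0,"ty":-0.01,"tz":-0.03,"wx":0,"wy":0,"wz":8,"claw":0},{"tx":0,"ty":-0.01,"tz":-0.03,"wx":0,"wy":0,"wz":10,"claw":0},{"tx":0,"ty":-0.015,"tz":-0.03,"wx":0,"wy":0,"wz":12,"claw":0},{"tx":0,"ty":-0.015,"tz":-0.03,"wx":0,"wy":0,"wz":14,"claw":0},{"tx":0,"ty":-0.02,"tz":-0.03,"wx":0,"wy":0,"wz":16,"claw":0},{"tx":0,"ty":-0.02,"tz":-0.03,"wx":0,"wy":0,"wz":18,"claw":0},{"tx":0,"ty":-0.02,"tz":-0.03,"wx":0,"wy":0,"wz":20,"claw":0},{"tx":0,"ty":-0.02,"tz":-0.03,"wx":0,"wy":0,"wz":20,"claw":0}]' 55;python3 look.py w11; python3 lid.py w11 .508 .1657 .112
```

```text
clock: 10.12
position: [0.5089, 0.1661, 0.149]
ee_rot: [0.461, 3.107, 0.001]
force: [-0.5, 1.7, 3.9]
width: 0.151
10.1167 [-0.596  0.391  0.24   1.92  -0.122  0.844  0.983] [0.5089 0.1661 0.149 ] [-0.51  1.68  3.86] [0.26 0.13 0.08] 0.15115905382927985
yaw x 163.1 z [ 1.1e-03  8.0e-04 -1.0e+00]
bar 2916 zmed 0.1635 rect [507.4 168.6] [64.  39.9] 4.27 circ [507.4 164.6] 33.2 pca 163.21
cover 5842 zmed 0.1293 rect [489.5 171.5] [91.9 52.1] 73.07 circ [508.  165.8] 46.1 pca 73.64
```

View pics/w11.png

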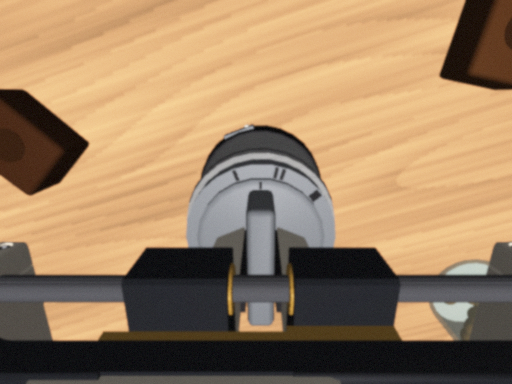

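```bash
python3 -m handwheel '[{"tx":0,"ty":0,"tz":0,"wx":0,"wy":0,"wz":2,"claw":0},{"tx":0,"ty":0,"tz":0,"wx":0,"wy":0,"wz":4,"claw":0},{"tx":0,"ty":0,"tz":0,"wx":0,"wy":0,"wz":6,"claw":0},{"tx":0,"ty":-0.01,"tz":0,"wx":0,"wy":0,"wz":8,"claw":0},{"tx":0,"ty":-0.01,"tz":0,"wx":0,"wy":0,"wz":10,"claw":0},{"tx":0,"ty":-0.02,"tz":0,"wx":0,"wy":0,"wz":12,"claw":0},{"tx":0,"ty":-0.02,"tz":0,"wx":0,"wy":0,"wz":13.5,"claw":0},{"tx":0,"ty":-0.02,"tz":0,"wx":0,"wy":0,"wz":14.5,"claw":0},{"tx":0,"ty":-0.02,"tz":0,"wx":0,"wy":0,"wz":15,"claw":0},{"tx":0,"ty":-0.02,"tz":0,"wx":0,"wy":0,"wz":15,"claw":0},{"tx":0,"ty":-0.02,"tz":0,"wx":0,"wy":0,"wz":15,"claw":0}]';python3 look.py w12; python3 lid.py w12 .508 .1657 .112
```

```text
clock: 11.08
position: [0.509, 0.1661, 0.149]
ee_rot: [0.86, 3.02, 0.002]
force: [0.8, 3.9, 4.6]
width: 0.152
11.0833 [-0.644  0.394  0.305  1.924 -0.155  0.845  0.758] [0.509  0.1661 0.149 ] [0.82 3.86 4.58] [ 0.77 -0.19  0.24] 0.15167757689664976
yaw x 148.23 z [ 0.0015  0.0011 -1.    ]
bar 2913 zmed 0.1635 rect [504.4 163.7] [43.5 63.5] 36.59 circ [508.1 165.9] 33.4 pca 148.54
cover 6006 zmed 0.1294 rect [491.7 176.4] [91.8 52.7] 58.28 circ [508.2 165.9] 46.2 pca 58.87
```

View pics/w12.png

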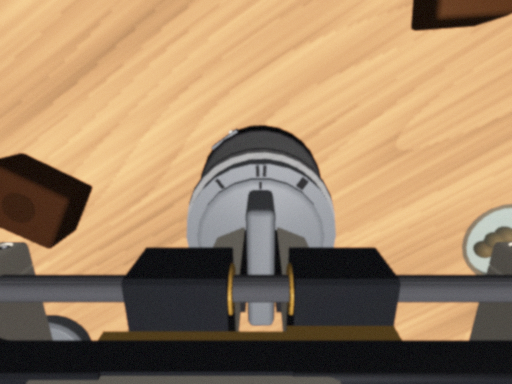

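```bash
python3 -m handwheel '[{"tx":0,"ty":0,"tz":0,"wx":0,"wy":0,"wz":0,"claw":0},{"tx":0,"ty":0,"tz":0,"wx":0,"wy":0,"wz":0,"claw":0},{"tx":0,"ty":0,"tz":0,"wx":0,"wy":0,"wz":0,"claw":0},{"tx":0,"ty":0,"tz":0,"wx":0,"wy":0,"wz":0,"claw":0},{"tx":0,"ty":0,"tz":0,"wx":0,"wy":0,"wz":0,"claw":0},{"tx":0,"ty":0,"tz":0,"wx":0,"wy":0,"wz":0,"claw":0}]'; python3 look.py w13; python3 lid.py w13 .508 .1657 .112; python3 -c "
from h import *
im,d=vision.get_image('side');cv2.imwrite('pics/side13.png',im)"
```

```text
clock: 11.63
position: [0.509, 0.1661, 0.149]
ee_rot: [0.86, 3.021, 0.002]
force: [1.3, 5.0, 4.5]
width: 0.15
11.6333 [-0.644  0.394  0.305  1.924 -0.155  0.845  0.758] [0.509  0.1661 0.149 ] [1.29 4.95 4.49] [ 0.77 -0.24  0.22] 0.14951660262318756
yaw x 148.23 z [ 0.0015  0.0011 -1.    ]
bar 2914 zmed 0.1635 rect [508.2 167.5] [36.8 64.5] 78.69 circ [507.9 166.3] 33.2 pca 148.53
cover 5960 zmed 0.1294 rect [491.6 176.3] [91.9 52.6] 58.24 circ [507.7 166.2] 46.1 pca 58.5
```

View pics/side13.png

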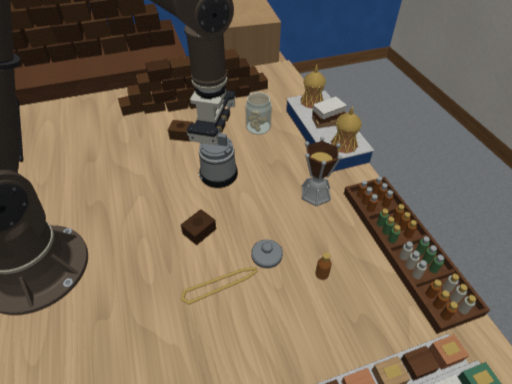

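View pics/w13o.png

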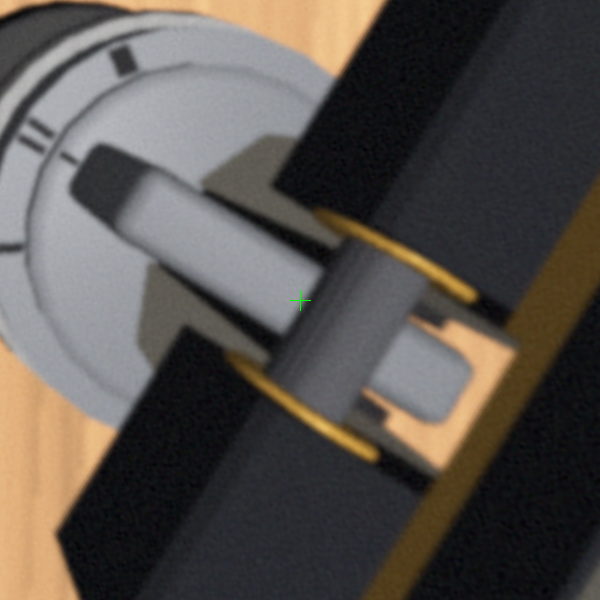

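The lid's line points between the double marks, the lid is steady and fully home, and nothing else has moved.

```bash
python3 -c "
from cell import arm; print(arm.sign_off())"
```

```text
the job is handed in; nothing more can be done
None
```

The grinder's lid is on and held at the pulse place. I put its lugs down through the notches to the groove floor, then turned it about 35° clockwise. I handed the job in at about 11.7 s, with the gripper still holding the lid at 55 N.

**Turn:** the tool turned 34.9° (yaw 148.2°, against a target of 148.25°). The wrist picture put the lid's grip at 148.5°, about 0.3° short of that. The lid's line lies between the double marks, well short of the lock.

**Seating:** the tool stayed at z = 0.149 m, the height I worked out for the lid being home. It pressed down with about 4.5 N, and nothing changed over the last half second of holding.

**Other goods:** the jar's lid, tongs, soaps, attar, burner and jar look unmoved in the side picture. The gripper partly hides one of the soaps.

**Disagreements:**
- The wrist camera and the fixed cameras differed by about 2–3 mm in x, so I placed the lid using the wrist camera's readings alone.
- My first two move calls were refused because rows need every key, but nothing moved.

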